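# Bring the old spice jar forward, stock the new one behind

### The job

Restock the small two-lane wooden jar rack: in the lane that holds the dark-capped spice jar, bring that older jar forward to the front lip (the lip that faces the robot), then stand the new, like jar from the worktop behind it in the same lane. Set both down upright on the rack's board without dropping them, and leave the salt shakers and the kitchen timer where they are.

Things in the scene. Friction and masses are not known exactly. Their poses are not given: they have to be found in the camera images.
- rack: fixed low open rack, light wood, 156 x 196 mm (its x, y); origin: centre of the underside; x to its back (away from the robot), y left, z up. Board 8 mm thick. Two lanes along x, centred at y = +46 and -46 mm, each 140 x 80 mm inside (x -70 to 70), two jars deep. Above the board: front lip (-x) 18, side walls 22, back rail 30 mm. A spice jar stands in the back half of one lane, a salt shaker in the other's
- old_jar: the older jar, in the back half of one of the rack's lanes: closed spice jar, clear glass with printed paper round it and a tall dark brown screw cap with a green top, 44 mm in diameter, 105 mm tall (body 42 mm wide, cap 44 mm wide over the top 20 mm), about 0.11 kg; origin at the centre of its underside, z up
- new_jar: the new jar, standing on the open worktop to the right of or in front of the rack: same as old_jar: closed spice jar, clear glass with printed paper round it and a tall dark brown screw cap with a green top, 44 mm in diameter, 105 mm tall (body 42 mm wide, cap 44 mm wide over the top 20 mm), about 0.11 kg; origin at the centre of its underside, z up
- salt_rack: salt shaker, glass below and grey domed metal top, 44 mm in diameter, 90 mm tall, origin at the centre of its underside; stands in the back half of the rack's other lane; to be left alone
- salt_spare: salt shaker, glass below and grey domed metal top, 44 mm in diameter, 90 mm tall, origin at the centre of its underside; stands on the open worktop; to be left alone
- timer: squat round kitchen timer, cream coloured, 63 mm wide, 59 mm tall, origin at the centre of its underside, on the open worktop; to be left alone
There are look-alikes about, which are no part of the job. What is shaped like the old_jar but orange or turquoise is not meant.

How it is judged:
On the way, in this order (a step that is already met when the one before it is completed fails the run):
1. the older jar stands upright on the board at the front of its lane, at most about 20 mm from the front lip (((x of old_jar in the frame of rack between -0.056 and -0.026 m and y of old_jar in the frame of rack between 0.021 and 0.071 m and z of old_jar in the frame of rack below 0.014 m and angle between old_jar's own z axis and vertical below 0.17 rad) or (x of old_jar in the frame of rack between -0.056 and -0.026 m and y of old_jar in the frame of rack between -0.071 and -0.021 m and z of old_jar in the frame of rack below 0.014 m and angle between old_jar's own z axis and vertical below 0.17 rad))), for 0.2 s.
2. the new jar stands upright on the board behind it in the same lane (((x of old_jar in the frame of rack between -0.056 and -0.026 m and y of old_jar in the frame of rack between 0.021 and 0.071 m and z of each of old_jar, new_jar in the frame of rack below 0.014 m and angle between each of old_jar, new_jar's own z axis and vertical below 0.17 rad and x of new_jar in the frame of rack between -0.014 and 0.056 m and y of new_jar in the frame of rack between 0.021 and 0.071 m) or (x of old_jar in the frame of rack between -0.056 and -0.026 m and y of old_jar in the frame of rack between -0.071 and -0.021 m and z of each of old_jar, new_jar in the frame of rack below 0.014 m and angle between each of old_jar, new_jar's own z axis and vertical below 0.17 rad and x of new_jar in the frame of rack between -0.014 and 0.056 m and y of new_jar in the frame of rack between -0.071 and -0.021 m))), for 0.2 s.
At the end, for the whole second after the job is handed in: Both spice jars stand released, at rest and upright (within 10 degrees) on the rack's board in the same lane: the older one in front, its side at most about 20 mm from the front lip, and the new one behind it (((x of old_jar in the frame of rack between -0.056 and -0.026 m and y of old_jar in the frame of rack between 0.021 and 0.071 m and z of each of old_jar, new_jar in the frame of rack below 0.014 m and angle between each of old_jar, new_jar's own z axis and vertical below 0.17 rad and x of new_jar in the frame of rack between -0.014 and 0.056 m and y of new_jar in the frame of rack between 0.021 and 0.071 m) or (x of old_jar in the frame of rack between -0.056 and -0.026 m and y of old_jar in the frame of rack between -0.071 and -0.021 m and z of each of old_jar, new_jar in the frame of rack below 0.014 m and angle between each of old_jar, new_jar's own z axis and vertical below 0.17 rad and x of new_jar in the frame of rack between -0.014 and 0.056 m and y of new_jar in the frame of rack between -0.071 and -0.021 m)) and linear speed of each of old_jar, new_jar below 0.02 m/s); the robot touches nothing.
It fails at once if a salt shaker in the rack was moved by more than 30 mm or tipped over (distance of salt_rack from where it was at the start of the episode above 0.03 m or angle between salt_rack's own z axis and vertical above 0.5 rad).
It fails at once if a salt shaker on the worktop was moved by more than 30 mm or tipped over (distance of salt_spare from where it was at the start of the episode above 0.03 m or angle between salt_spare's own z axis and vertical above 0.5 rad).
It fails at once if a kitchen timer was moved by more than 30 mm or tipped over (distance of timer from where it was at the start of the episode above 0.03 m or angle between timer's own z axis and vertical above 0.5 rad).
It fails at once if the older jar was dropped (height (world z) of old_jar below 0.04 m and linear speed of old_jar above 0.7 m/s).
It fails at once if the new jar was dropped (height (world z) of new_jar below 0.04 m and linear speed of new_jar above 0.7 m/s).
It also fails if it takes over 51 s, if anything falls off the work surface, if the arm or the gripper's body presses on something with over 40 N, if the wrist force passes 120 N, or if a joint passes its speed limit or range.

### The arm

A 6-joint arm with a two-finger parallel gripper is mounted at the origin on a cart in front of the work surface, level with it; the furniture and walls round the work are solid. World frame = base frame: x ahead of the robot, y to its left, z up, the work surface at z = 0. Lengths are in m, angles in rad, forces in N, time in s.
With the tool pointing down it reaches from about 0.375 to 0.925 m from the base axis. Payload 5.7 kg.
Tool frame: the origin (TCP) lies midway between the tips of the shut fingers; the grasp point (between the pads) lies 19 mm behind it; y points along the fingers, x is the direction in which the jaws open and shut, and the axes are right-handed (so a half turn about y gives the same grasp; the last joint's range is limited). The gripper opens to 85 mm and grips with 20 to 120 N. Pads are 22 mm wide; open, the fingers measure 114 mm over their backs; the gripper's body (76 mm by 85 mm) begins 54 mm behind the grasp point. The pads swing forward as they close: fully open they stand 13 mm farther back than shut.
Start: joints at [-1.272, 0.359, 1.51, -0, 1.272, -0.115], TCP at [0.241, -0.549, 0.231] pointing down, gripper open.
Joint ranges: [-2.97, 2.97], [-1.01, 2.36], [0.21, 2.38], [-0.96, 4.11], [0.2, 2.71], [-2.98, 2.98]. Speed limits (rad/s): [2.39, 2.39, 3.14, 3.14, 3.14, 3.14].

### API

Orientations are given as a unit quaternion [x, y, z, w].
In Python, from workcell import monitor, eyes, env gives the robot as it stands.
- The arm moves only by the tool move_arm, never from a script. Its argument "series" is a list that holds one entry, the list of rows, each a list of 6 numbers: the shift along the tool's x, y, z in cm, then the turn, a rotation vector about the tool's x, y, z in rad. A call has 1 to 5 rows; each row is the pose to reach, as a shift and turn from the pose measured when the call began, along the tool's axes at that moment; what a row does not reach only later rows make up. A row lasts 1/12 s, in which the tool goes at most 41.7 mm and 7.16 degrees, less where a joint would pass 70% of its speed; a pose out of reach is approached as far as the arm can. A call with a gripper value outside its range is refused whole. "jaw" is the finger opening in cm, from 0 to 8.54, set as the call begins (left out, the last holds). The fingers move at their own pace and stop on an object; the grip force is fixed at half the most. Time passes only in rows, so rows that repeat a pose let the fingers close. It gives the time, the measured TCP pose, the force and the opening at its end, in the units of the state.
- monitor.observe(): the state, without advancing time (a new reading comes with each control period).
- eyes.camera(name): name is "scene" or "top" or "wrist"; returns the picture (420x560x3 uint8, red, green, blue); there is no depth.
- eyes.get_calibration(name): a dict with "fx", "fy", "cx", "cy" (pixels), "rvec" (rotation vector, rad) and "tvec" (3), from world to camera coordinates, as OpenCV has them. Camera axes: x right, y down, z forward; pixel columns grow to the right and rows downward; lengths in m; the calibration is good to about 2 mm. A picture is of the moment at which its call begins: read the wrist's pose just before it. get_calibration takes no time and is no camera call; for the wrist camera it gives the pose at the moment of the call.
- env.finish_job(): hands the job in, once; it reports no verdict.
The state is a dict: "time_s": time; "qpos": joint angles; "joint_vel": joint speeds; "joint_torque": joint torques, N m; "eef_pos": TCP position; "tool_rot": TCP orientation; "force": force on the tool from outside, world axes, zero at the start; "moment": the same for the moment, N m; "grip_width": finger opening in m.
Only numpy, scipy, OpenCV 4.12 (cv2) and the standard library are available. Lean on these libraries where they do the work, as an engineer would, in place of code of your own. Each camera call takes 0.05 s, during which the arm holds its last target. There are 200 camera calls.

## Working session

There is one attempt and no reset: what is moved stays moved. The work goes in short steps, Python scripts to look and compute and a tool call to move; the robot and the scene stay as the last step left them, time stands still between calls to the robot, and variables do not carry over. Pictures are saved under pics/ and viewed, about 8 in all and at most 12, crops included, and the job is handed in when it is done.

Besides the shell and the picture viewer there is one more tool, called after "Emit:" in YAML: its name, and indented under it one key for each argument. move_arm: Moves the arm, as the interface text tells. Its arguments: {"type":"object","properties":{"series":{"type":"array"},"jaw":{"type":"number"}},"required":["series"]}

```bash
ls; mkdir -p pics; python3 - <<'E'
from workcell import monitor, eyes, env
import cv2,numpy as np
for n in ("scene","top"):
    im=eyes.camera(n); cv2.imwrite(f"pics/{n}0.png",im[:,:,::-1])
    c=eyes.get_calibration(n); print(n,c)
    R=cv2.Rodrigues(np.array(c["rvec"],float))[0]; print(-R.T@np.array(c["tvec"]))
print(monitor.observe())
E
```

```text
pics
scene {'fx': 411.60122048169853, 'fy': 411.60122048169853, 'cx': 283.2320858462232, 'cy': 208.05746089703112, 'rvec': array([ 0.83944031, -2.37237351,  1.29419565]), 'tvec': array([0.48718332, 0.12284374, 0.75101359])}
[0.0304016  0.7469093  0.50760401]
top {'fx': 530.1166526890099, 'fy': 530.1166526890099, 'cx': 278.59091438514366, 'cy': 215.2001239228051, 'rvec': array([ 2.16282173, -2.15780324,  0.10644316]), 'tvec': array([0.20702345, 0.48761947, 1.10230866])}
[0.36416798 0.19605179 1.15093927]
{'time_s': 0.1, 'qpos': array([-1.27206450e+00,  3.59451708e-01,  1.51136350e+00,  4.06353334e-05,
        1.27252176e+00, -1.15130122e-01]), 'joint_vel': array([ 1.45322028e-04, -1.03505198e-03, -2.34386202e-03, -1.22952741e-05,
       -1.19276203e-03,  1.05829653e-03]), 'joint_torque': array([ 7.99561476e-04, -5.28651881e+01, -2.79351211e+01, -1.37645120e-04,
        4.93928834e-03,  1.95776477e-05]), 'eef_pos': array([ 0.24108857, -0.54873182,  0.23051155]), 'tool_rot': array([-0.59165434,  0.38707322, -0.38614233,  0.59246398]), 'force': array([0.73032011, 0.33912282, 0.17169305]), 'moment': array([-0.01264374, -0.00514599, -0.04598803]), 'grip_width': 0.08523500482358717}
```

View pics/top0.png

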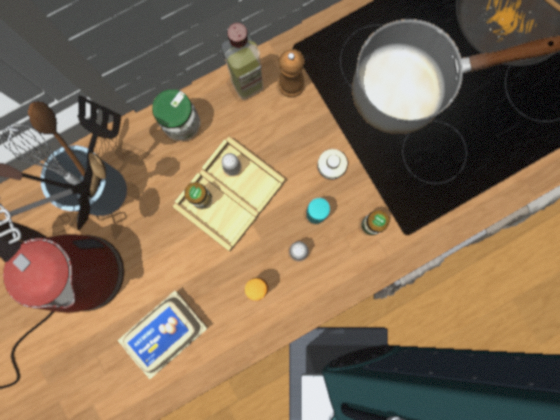

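View pics/scene0.png

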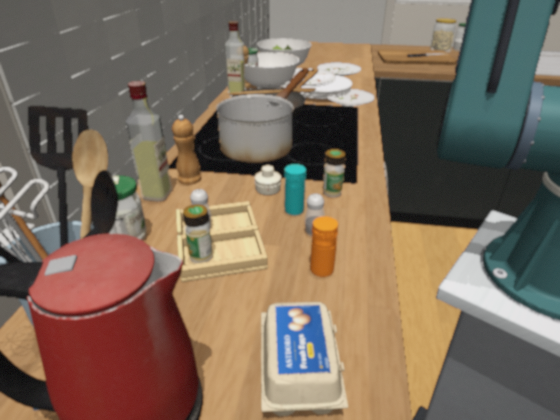

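```bash
cat > h.py <<'E'
from workcell import monitor, eyes, env
import cv2,numpy as np
from scipy.spatial.transform import Rotation as Ro
def ray(c,uv,z):
    R=cv2.Rodrigues(np.array(c["rvec"],float))[0]; C=-R.T@np.array(c["tvec"],float)
    d=R.T@np.array([(uv[0]-c["cx"])/c["fx"],(uv[1]-c["cy"])/c["fy"],1.]); return C+d*(z-C[2])/d[2]
def proj(c,P):
    K=np.array([[c["fx"],0,c["cx"]],[0,c["fy"],c["cy"]],[0,0,1]])
    return cv2.projectPoints(np.array(P,float).reshape(-1,1,3),np.array(c["rvec"],float),np.array(c["tvec"],float),K,None)[0][:,0]
def to(P,Rt):
    "move row from present pose to TCP P and rotation Rt"
    s=monitor.observe(); R0=Ro.from_quat(s["tool_rot"])
    print("t",round(s["time_s"],2),"row",np.round(R0.inv().apply(np.array(P)-s["eef_pos"])*100,2),np.round((R0.inv()*Rt).as_rotvec(),3))
E
python3 - <<'E'
from h import *
im=cv2.imread("pics/top0.png"); c=eyes.get_calibration("top")
hsv=cv2.cvtColor(im,cv2.COLOR_BGR2HSV)
for p in [(240,200),(215,215),(262,185),(270,240),(150,250),(197,188),(378,216)]: print(p,hsv[p[1],p[0]])
# dark/green cap: green top pixels
for n,(u,v),z in (("old",(197,192),.113),("new",(377,221),.105)):
    w=hsv[v-18:v+18,u-18:u+18]; m=((w[...,0]>35)&(w[...,0]<90)&(w[...,1]>70)).astype(np.uint8)
    ys,xs=np.nonzero(m); uv=(xs.mean()+u-18,ys.mean()+v-18); print(n,m.sum(),uv,ray(c,uv,z))
m=((hsv[...,0]>18)&(hsv[...,0]<32)&(hsv[...,2]>150)).astype(np.uint8)
m[:125]=0;m[260:]=0;m[:,:165]=0;m[:,295:]=0
m=cv2.morphologyEx(m,cv2.MORPH_OPEN,np.ones((3,3)))
cs=max(cv2.findContours(m,0,2)[0],key=cv2.contourArea); box=cv2.boxPoints(cv2.minAreaRect(cs))
for b in box: print(b,ray(c,b,.03))
o=im.copy(); cv2.drawContours(o,[cs],-1,(0,0,255),1)
o=np.hstack([cv2.resize(x[125:265,165:305],None,fx=2.8,fy=2.8,interpolation=2) for x in (im,o)])
cv2.imwrite("pics/rack.png",o)
E
```

```text
(240, 200) [ 26  81 224]
(215, 215) [ 27  73 232]
(262, 185) [ 31  63 234]
(270, 240) [ 15 117 187]
(150, 250) [ 15 121 192]
(197, 188) [ 49  92 150]
(378, 216) [ 62 108 165]
old 119 (np.float64(194.53781512605042), np.float64(192.21008403361344)) [0.52335723 0.37401159 0.113     ]
new 118 (np.float64(378.9406779661017), np.float64(219.95762711864407)) [0.46955069 0.00868721 0.105     ]
[170.43893 205.37106] [0.50760393 0.43923794 0.03      ]
[227.16609 132.99503] [0.66583276 0.32005514 0.03      ]
[285.91403 179.04074] [0.56486438 0.19266245 0.03      ]
[229.18687 251.41678] [0.40970091 0.31233066 0.03      ]
```

View pics/rack.png

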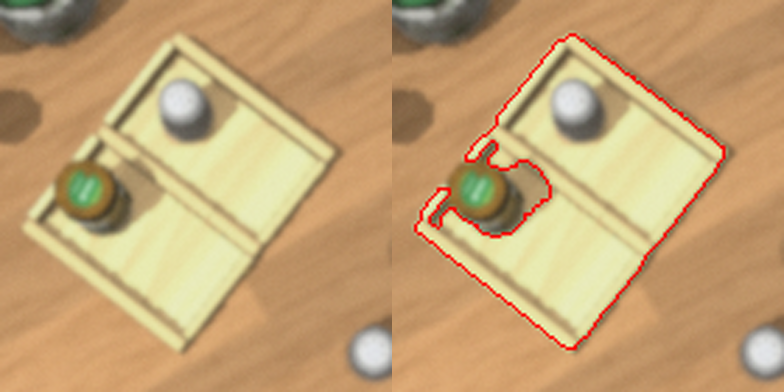

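The crop shows the rack outline: corners at about (229,137), (286,180), (230,250), (174,206) in top pixels. The old jar's green cap is at (195,191) in the left lane, the salt shaker at (231,163) in the right lane.

```bash
python3 - <<'E'
from h import *
c=eyes.get_calibration("top")
px=np.array([(173.6,206),(229.3,137.5),(285.7,179.6),(230.4,250.4)])  # BL, BR, FR, FL
zs=[.036,.036,.03,.03]
W=np.array([ray(c,p,z)[:2] for p,z in zip(px,zs)])
M=np.array([(78,98),(78,-98),(-78,-98),(-78,98)])/1000
print([np.linalg.norm(W[i]-W[i-1]).round(3) for i in range(4)])
H=M.T@(W-W.mean(0)); yaw=np.arctan2(H[0,1]-H[1,0],H[0,0]+H[1,1])
ctr=W.mean(0); R=np.array([[np.cos(yaw),-np.sin(yaw)],[np.sin(yaw),np.cos(yaw)]])
print("ctr",ctr,"yaw",yaw,"resid",W-(M@R.T+ctr))
old=np.array([.5234,.3740]); print("old in rack",(old-ctr)@R)
for n,p in (("oldtgt",(-.041,.046)),("newtgt",(.028,.046))): print(n,ctr+R@np.array(p))
# second view: old & new caps in scene
im=cv2.imread("pics/scene0.png"); c2=eyes.get_calibration("scene"); hsv=cv2.cvtColor(im,cv2.COLOR_BGR2HSV)
for n,z,P in (("old",.113,(.5234,.374,.113)),("new",.105,(.4696,.0087,.105))):
    u,v=np.round(proj(c2,P)[0]).astype(int); w=hsv[v-14:v+14,u-20:u+20]; m=(w[...,0]>35)&(w[...,0]<90)&(w[...,1]>70)
    ys,xs=np.nonzero(m); uv=(xs.mean()+u-20,ys.mean()+v-14); print(n,(u,v),uv,m.sum(),ray(c2,uv,z))
E
```

```text
[np.float64(0.153), np.float64(0.189), np.float64(0.152), np.float64(0.191)]
ctr [0.53382437 0.31218567] yaw 0.9152079280898184 resid [[ 0.00180826 -0.00258643]
 [-0.00476387  0.0003873 ]
 [-0.00030776  0.00250676]
 [ 0.00326337 -0.00030764]]
old in rack [0.0426446 0.0459469]
oldtgt [0.472366   0.30772819]
newtgt [0.51443018 0.36242375]
old (np.int64(195), np.int64(211)) (np.float64(195.52380952380952), np.float64(209.85714285714286)) 84 [0.52411883 0.37146612 0.113     ]
new (np.int64(334), np.int64(154)) (np.float64(336.14285714285717), np.float64(152.54761904761904)) 42 [0.46946238 0.00199743 0.105     ]
```

```bash
cat >> h.py <<'E'
yaw=.9152
def Rt(s=1,a=yaw):
    x=np.array([-np.sin(a),np.cos(a),0])*s; y=np.array([0,0,-1.]); return Ro.from_matrix(np.c_[x,y,np.cross(x,y)])
E
python3 - <<'E'
from h import *
s=monitor.observe(); print(Ro.from_quat(s["tool_rot"]).as_matrix().round(3))
for k in (1,-1): to((.50,-.05,.23),Rt(k)); to((.523,.373,.19),Rt(k))
E
```

```text
[[ 0.402 -0.     0.916]
 [-0.916  0.002  0.402]
 [-0.002 -1.     0.   ]]
t 0.1 row [-35.25   0.12  43.76] [ 2.00e-03  2.64e+00 -1.00e-03]
t 0.1 row [-73.05   4.19  62.88] [ 2.00e-03  2.64e+00 -1.00e-03]
t 0.1 row [-35.25   0.12  43.76] [-0.001 -0.501 -0.002]
t 0.1 row [-73.05   4.19  62.88] [-0.001 -0.501 -0.002]
```

Emit:
move_arm:
  series:
    - [[-35,0,44,0,-0.5,0],[-35,0,44,0,-0.5,0],[-35,0,44,0,-0.5,0],[-35,0,44,0,-0.5,0],[-35,0,44,0,-0.5,0]]
  jaw: 7

```text
time_s: 0.52
eef_pos: [0.3385, -0.363, 0.2309]
tool_rot: [-0.669, 0.227, -0.226, 0.671]
force: [1.3, 0.5, 1.4]
grip_width: 0.0698
```

```bash
python3 -c "
from h import *
to((.50,0,.23),Rt(-1)); to((.523,.373,.19),Rt(-1))"
```

```text
t 0.52 row [-9.14  0.16 38.66] [-0.001  0.005 -0.002]
t 0.52 row [-29.9    4.25  69.73] [-0.001  0.005 -0.002]
```

Emit:
move_arm:
  series:
    - [[-9,0,39,0,0,0],[-9,0,39,0,0,0],[-9,0,39,0,0,0],[-9,0,39,0,0,0],[-9,0,39,0,0,0]]

```text
time_s: 0.93
eef_pos: [0.4238, -0.1729, 0.2313]
tool_rot: [-0.669, 0.227, -0.226, 0.671]
force: [0.7, -0.9, 0.2]
grip_width: 0.0699
```

```bash
python3 -c "
from h import *
to((.523,.373,.19),Rt(-1))"
```

```text
t 0.93 row [-25.19   4.26  49.42] [-0.001  0.004 -0.002]
```

Emit:
move_arm:
  series:
    - [[-25.2,4,49.4,0,0,0],[-25.2,4,49.4,0,0,0],[-25.2,4,49.4,0,0,0],[-25.2,4,49.4,0,0,0],[-25.2,4,49.4,0,0,0]]

```text
time_s: 1.35
eef_pos: [0.4603, 0.0316, 0.2167]
tool_rot: [-0.669, 0.227, -0.226, 0.671]
force: [0.4, -0.2, 0.4]
grip_width: 0.07
```

Emit:
move_arm:
  series:
    - [[-15.8,2,30.9,0,0,0],[-15.8,2,30.9,0,0,0],[-15.8,2,30.9,0,0,0],[-15.8,2,30.9,0,0,0],[-15.8,2,30.9,0,0,0]]

```text
time_s: 1.77
eef_pos: [0.4968, 0.2365, 0.2049]
tool_rot: [-0.669, 0.227, -0.225, 0.671]
force: [0.2, -0.9, 0.5]
grip_width: 0.0696
```

Emit:
move_arm:
  series:
    - [[-6.2,0.5,12.4,0,0,0],[-6.2,0.5,12.4,0,0,0],[-6.2,0.5,12.4,0,0,0],[-6.2,0.5,12.4,0,0,0],[-6.2,0.5,12.4,0,0,0]]

```text
time_s: 2.18
eef_pos: [0.5227, 0.3769, 0.1992]
tool_rot: [-0.669, 0.226, -0.224, 0.671]
force: [0.1, 0.0, -0.0]
grip_width: 0.0699
```

```bash
python3 - <<'E'
from h import *
s=monitor.observe(); c=eyes.get_calibration("wrist"); im=eyes.camera("wrist")[:,:,::-1].copy()
print(s["eef_pos"]); to((.523,.373,.2),Rt(-1))
print(proj(c,[(.523,.3735,.113),s["eef_pos"]]))
hsv=cv2.cvtColor(im,cv2.COLOR_BGR2HSV)
m=((hsv[...,0]>35)&(hsv[...,0]<90)&(hsv[...,1]>70)).astype(np.uint8)
n,l,st,ce=cv2.connectedComponentsWithStats(m)
for i in range(1,n):
    if st[i,4]>150: print(st[i],ce[i],ray(c,ce[i],.113))
cv2.imwrite("pics/w1.png",im)
E
```

```text
[0.52270429 0.37686029 0.199234  ]
t 2.23 row [ 0.15 -0.08 -0.05] [ 0.     0.007 -0.003]
[[281.48225565 214.60187012]
 [277.55913423 260.7791797 ]]
[ 385    0  127   75 6888] [439.93191057  34.12383856] [0.68296682 0.41061893 0.113     ]
[266 200  33  31 690] [282.18405797 215.5942029 ] [0.52294898 0.37251887 0.113     ]
```

View pics/w1.png

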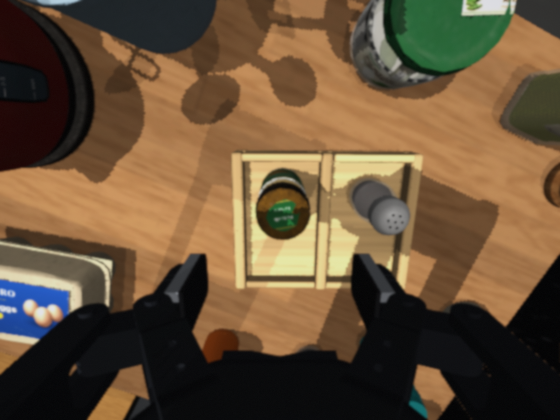

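The wrist view shows the rack aligned with the tool axes. The old jar's cap at (282,216) is at (0.523, 0.3725), which matches. I descend.

```bash
python3 - <<'E'
from h import *
to((.523,.3725,.078),Rt(-1))
c=eyes.get_calibration("wrist")
ctr=np.array([.53382,.31219]); 
R=np.array([[np.cos(yaw),-np.sin(yaw)],[np.sin(yaw),np.cos(yaw)]])
for n,p,z in (("front",(323,289),.02),("back",(325,153),.038),("R wall",(413,220),.03),("L wall",(239,220),.03)):
    print(n,(ray(c,p,z)[:2]-ctr)@R)
E
```

```text
t 2.23 row [ 0.22 12.12 -0.09] [ 0.     0.007 -0.003]
front [-0.08200163 -0.00582187]
back [0.07936353 0.00231476]
R wall [ 0.00831818 -0.09640859]
L wall [0.00667797 0.0897701 ]
```

Emit:
move_arm:
  series:
    - [[0.2,3,-0.1,0,0,0],[0.2,6,-0.1,0,0,0],[0.2,9,-0.1,0,0,0],[0.2,11,-0.1,0,0,0],[0.2,12.1,-0.1,0,0,0]]

```text
time_s: 2.65
eef_pos: [0.5206, 0.3696, 0.0752]
tool_rot: [0.672, -0.228, 0.223, -0.669]
force: [-0.2, -0.3, -0.0]
grip_width: 0.0698
```

Emit:
move_arm:
  series:
    - [[0,0,0,0,0,0],[0,0,0,0,0,0],[0,0,0,0,0,0],[0,0,0,0,0,0],[0,0,0,0,0,0]]
  jaw: 3.5

```text
time_s: 3.07
eef_pos: [0.5216, 0.3701, 0.0767]
tool_rot: [0.671, -0.227, 0.224, -0.669]
force: [-0.8, -0.6, -0.9]
grip_width: 0.0426
```

Emit:
move_arm:
  series:
    - [[0,-0.5,0,0,0,0],[0,-1,0,0,0,0],[0,-1.2,-0.5,0,0,0],[0,-1.2,-1.5,0,0,0],[0,-1.2,-3,0,0,0]]
  jaw: 3.5

```text
time_s: 3.48
eef_pos: [0.5039, 0.3463, 0.0894]
tool_rot: [0.67, -0.227, 0.224, -0.67]
force: [0.8, -0.4, -0.3]
grip_width: 0.0428
```

```bash
python3 - <<'E'
from h import *
s=monitor.observe(); print(s["force"],s["grip_width"],s["eef_pos"])
R=Rt(-1).as_matrix(); g=np.array([.5216,.3701,.0767])
print((Rt(-1).inv()).apply(s["eef_pos"]-g))
to(g-R[:,2]*.083+[0,0,.012],Rt(-1))
E
```

```text
[ 0.77205424 -0.38367376 -0.28571482] 0.04276660351807641 [0.50385307 0.34630866 0.08940619]
[ 0.00043625 -0.01270619 -0.02967812]
t 3.48 row [-0.08  0.08 -5.33] [ 0.002  0.007 -0.003]
```

Emit:
move_arm:
  series:
    - [[0,0,-1.5,0,0,0],[0,0,-3,0,0,0],[0,0,-4.3,0,0,0],[0,0,-5.3,0,0,0],[0,0,-5.3,0,0,0]]
  jaw: 3.5

```text
time_s: 3.9
eef_pos: [0.4693, 0.3019, 0.0893]
tool_rot: [0.671, -0.227, 0.224, -0.669]
force: [-0.1, 0.4, -0.6]
grip_width: 0.0429
```

```bash
python3 - <<'E'
from h import *
s=monitor.observe(); print(s["force"],s["eef_pos"])
im=eyes.camera("scene")[:,:,::-1]
cv2.imwrite("pics/s1.png",cv2.resize(im[130:300,130:330],None,fx=3,fy=3,interpolation=2))
R=Rt(-1).as_matrix(); g=np.array([.5216,.3701,.0767])
to(g-R[:,2]*.083,Rt(-1))
E
```

```text
[-0.08576996  0.38711482 -0.62154056] [0.46929388 0.30192016 0.08926707]
t 3.95 row [-0.05  1.28  0.11] [ 0.003  0.006 -0.004]
```

View pics/s1.png

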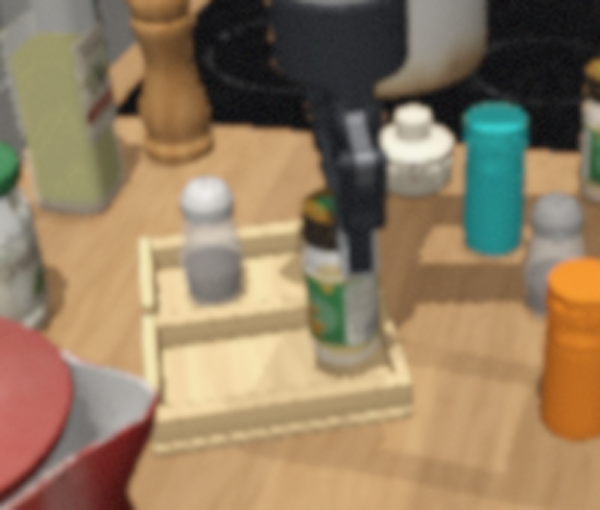

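```bash
python3 - <<'E'
from h import *
c=eyes.get_calibration("scene"); s=monitor.observe()
R=Rt(-1).as_matrix(); P=s["eef_pos"].copy()+R[:,2]*.0025
z0=.02
for th in (-.2,-.1,0,.1):   # rotation about tool x through cap
    A=Ro.from_rotvec(R[:,0]*th); top=P*[1,1,0]+[0,0,z0+.105]; piv=top-[0,0,.01]
    f=lambda q:piv+A.apply(q-piv)
    bot=top-[0,0,.105]
    side=np.array([np.cos(2.4),np.sin(2.4),0]) 
    v=P-[.0304,.7469,P[2]]; v/=np.linalg.norm(v); l=np.array([v[1],-v[0],0])
    pts=[f(top),f(bot)]+[f(bot+[0,0,h]+k*r*l) for h,r in ((.1,.022),(.006,.021)) for k in (-1,1)]
    print(th,((proj(c,pts)-130)*3).round(0).tolist())
E
```

```text
-0.2 [[336.0, 206.0], [376.0, 340.0], [302.0, 221.0], [374.0, 205.0], [341.0, 340.0], [406.0, 325.0]]
-0.1 [[337.0, 206.0], [361.0, 343.0], [302.0, 218.0], [376.0, 208.0], [327.0, 341.0], [393.0, 331.0]]
0 [[339.0, 206.0], [347.0, 346.0], [302.0, 215.0], [377.0, 211.0], [313.0, 341.0], [379.0, 337.0]]
0.1 [[341.0, 205.0], [332.0, 348.0], [303.0, 211.0], [377.0, 214.0], [299.0, 339.0], [366.0, 341.0]]
```

The jar hangs upright: the measured edges at 303, 316 and 380 match the no-tilt prediction. I lower it gently.

Emit:
move_arm:
  series:
    - [[0,0.4,0,0,0,0],[0,0.8,0,0,0,0],[0,1.1,0.1,0,0,0],[0,1.3,0.1,0,0,0],[0,1.3,0.1,0,0,0]]
  jaw: 3.5

```text
time_s: 4.37
eef_pos: [0.4712, 0.3041, 0.0757]
tool_rot: [0.671, -0.227, 0.224, -0.669]
force: [0.4, 0.4, -0.9]
grip_width: 0.0427
```

Emit:
move_arm:
  series:
    - [[0,0,0,0,0,0],[0,0,0,0,0,0],[0,0,0,0,0,0],[0,0,0,0,0,0]]
  jaw: 7

```text
time_s: 4.7
eef_pos: [0.4714, 0.3042, 0.0759]
tool_rot: [0.671, -0.227, 0.224, -0.67]
force: [-0.7, 0.0, 0.6]
grip_width: 0.0695
```

Emit:
move_arm:
  series:
    - [[0,-2,0,0,0,0],[0,-5,0,0,0,0],[0,-9,0,0,0,0],[0,-13,0,0,0,0],[0,-13,0,0,0,0]]
  jaw: 7

```text
time_s: 5.12
eef_pos: [0.4766, 0.3065, 0.214]
tool_rot: [-0.667, 0.224, -0.227, 0.673]
force: [1.3, 1.1, 1.6]
grip_width: 0.07
```

```bash
python3 - <<'E'
from h import *
ctr=np.array([.53382,.31219]); R=np.array([[np.cos(yaw),-np.sin(yaw)],[np.sin(yaw),np.cos(yaw)]])
s=monitor.observe(); print(s["eef_pos"],s["grip_width"])
for n in ("wrist","top"):
    c=eyes.get_calibration(n); im=eyes.camera(n)[:,:,::-1].copy()
    hsv=cv2.cvtColor(im,cv2.COLOR_BGR2HSV)
    m=((hsv[...,0]>35)&(hsv[...,0]<90)&(hsv[...,1]>70)).astype(np.uint8)
    k,l,st,ce=cv2.connectedComponentsWithStats(m)
    for i in range(1,k):
        if st[i,4]>60:
            for z in (.113,.105):
                w=ray(c,ce[i],z); print(n,z,st[i,4],ce[i].round(1),w.round(4),((w[:2]-ctr)@R).round(4))
    cv2.imwrite(f"pics/{n}2.png",im)
im=np.vstack([cv2.imread("pics/wrist2.png")])
cv2.imwrite("pics/w2.png",im)
to((.43,.15,.21),Rt(-1)); to((.4695,.007,.2),Rt(-1))
E
```

```text
[0.4766067  0.30651904 0.21397745] 0.07004058456361582
wrist 0.113 87 [278.7 170.5] [0.4955 0.3304 0.113 ] [-0.0089  0.0415]
wrist 0.105 87 [278.7 170.5] [0.4948 0.3294 0.105 ] [-0.0101  0.0415]
wrist 0.113 624 [274.  207.3] [0.474  0.3085 0.113 ] [-0.0394  0.0452]
wrist 0.105 624 [274.  207.3] [0.4725 0.3068 0.105 ] [-0.0417  0.0453]
top 0.113 1008 [170.7 109.2] [0.6927 0.4256 0.113 ] [ 0.1868 -0.0568]
top 0.105 1008 [170.7 109.2] [0.6953 0.4274 0.105 ] [ 0.1898 -0.0577]
top 0.113 117 [379. 220.] [0.4686 0.0101 0.113 ] [-0.2792 -0.1325]
top 0.105 117 [379. 220.] [0.4694 0.0087 0.105 ] [-0.2799 -0.134 ]
t 5.22 row [  5.9   -0.22 -14.96] [-0.002  0.006 -0.001]
t 5.22 row [ 17.69   0.75 -23.97] [-0.002  0.006 -0.001]
```

View pics/w2.png

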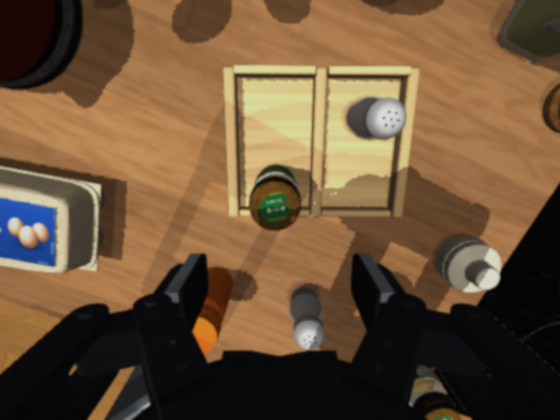

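The old jar now stands upright at the front, with rack coordinates of about (-0.040, 0.045). Next, the new jar.

Emit:
move_arm:
  series:
    - [[17.7,0.7,-24,0,0,0],[17.7,0.7,-24,0,0,0],[17.7,0.7,-24,0,0,0],[17.7,0.7,-24,0,0,0],[17.7,0.7,-24,0,0,0]]

```text
time_s: 5.63
eef_pos: [0.4683, 0.0942, 0.2005]
tool_rot: [-0.67, 0.227, -0.224, 0.671]
force: [0.5, 0.5, -0.9]
grip_width: 0.07
```

```bash
python3 -c "
from h import *
to((.4695,.007,.2),Rt(-1))"
```

```text
t 5.63 row [ 5.36  0.03 -6.88] [ 0.001  0.007 -0.004]
```

Emit:
move_arm:
  series:
    - [[5.4,0,-6.9,0,0,0],[5.4,0,-6.9,0,0,0],[5.4,0,-6.9,0,0,0],[5.4,0,-6.9,0,0,0],[5.4,0,-6.9,0,0,0]]

```text
time_s: 6.05
eef_pos: [0.4687, 0.0068, 0.1991]
tool_rot: [-0.67, 0.228, -0.224, 0.67]
force: [0.8, 0.4, 0.3]
grip_width: 0.0699
```

```bash
python3 - <<'E'
from h import *
s=monitor.observe(); print(s["eef_pos"])
c=eyes.get_calibration("wrist"); im=eyes.camera("wrist")[:,:,::-1].copy()
hsv=cv2.cvtColor(im,cv2.COLOR_BGR2HSV)
m=((hsv[...,0]>35)&(hsv[...,0]<90)&(hsv[...,1]>70)).astype(np.uint8)
k,l,st,ce=cv2.connectedComponentsWithStats(m)
for i in range(1,k):
    if st[i,4]>60:
        w=ray(c,ce[i],.105); print(st[i,4],ce[i].round(1),w.round(4))
        if st[i,4]>300: to((w[0],w[1],.070),Rt(-1))
cv2.imwrite(f"pics/w3.png",im)
E
```

```text
[0.46868392 0.00681211 0.19912037]
624 [278.9 207.7] [0.4689 0.0073 0.105 ]
t 6.1 row [ 0.1  12.93 -0.  ] [ 0.001  0.007 -0.006]
```

View pics/w3.png

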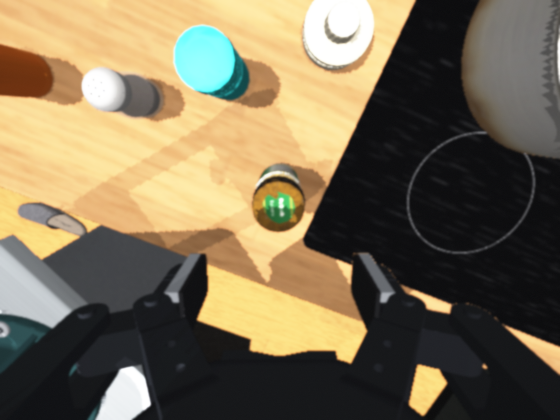

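The new jar's cap at (279,208) is centred under the tool, and the area is clear. I descend and grip.

Emit:
move_arm:
  series:
    - [[0.1,3,0.1,0,0,0],[0.1,6,0.1,0,0,0],[0.1,9,0.1,0,0,0],[0.1,11.5,0.1,0,0,0],[0.1,12.8,0.1,0,0,0]]

```text
time_s: 6.52
eef_pos: [0.4673, 0.0105, 0.0685]
tool_rot: [-0.67, 0.228, -0.221, 0.671]
force: [-0.2, 0.1, -0.6]
grip_width: 0.0697
```

Emit:
move_arm:
  series:
    - [[0,0,0,0,0,0],[0,0,0,0,0,0],[0,0,0,0,0,0],[0,0,0,0,0,0],[0,0,0,0,0,0]]
  jaw: 3.5

```text
time_s: 6.93
eef_pos: [0.4682, 0.0107, 0.0694]
tool_rot: [-0.67, 0.227, -0.221, 0.671]
force: [-0.4, -0.7, -1.1]
grip_width: 0.0427
```

Emit:
move_arm:
  series:
    - [[0,-1,0,0,0,0],[0,-3,0,0,0,0],[0,-6,0,0,0,0],[0,-9.5,0,0,0,0],[0,-13,0,0,0,0]]
  jaw: 3.5

```text
time_s: 7.35
eef_pos: [0.4686, 0.0103, 0.2014]
tool_rot: [-0.67, 0.227, -0.221, 0.671]
force: [1.3, -0.3, -1.7]
grip_width: 0.0425
```

```bash
python3 - <<'E'
from h import *
s=monitor.observe(); print(s["eef_pos"],s["grip_width"],s["force"])
to((.5144,.3605,.21),Rt(-1))
E
```

```text
[0.46859712 0.0102714  0.20135953] 0.04250637368156381 [ 1.28495492 -0.26646893 -1.6598384 ]
t 7.35 row [-17.42  -0.77  30.73] [ 0.002  0.01  -0.008]
```

Emit:
move_arm:
  series:
    - [[-0.9,-0.3,1.5,0,0,0],[-2.1,-0.6,3.7,0,0,0],[-3.7,-1,6.5,0,0,0],[-5.4,-1,9.5,0,0,0],[-7.1,-1,12.5,0,0,0]]
  jaw: 3.5

```text
time_s: 7.77
eef_pos: [0.4875, 0.154, 0.2132]
tool_rot: [-0.67, 0.227, -0.222, 0.671]
force: [1.1, -0.2, -1.3]
grip_width: 0.0429
```

Emit:
move_arm:
  series:
    - [[-1.7,0,3,0,0,0],[-3.4,0,6,0,0,0],[-5.1,0,9,0,0,0],[-6.5,0,11.5,0,0,0],[-7.6,0,13.5,0,0,0]]
  jaw: 3.5

```text
time_s: 8.18
eef_pos: [0.5083, 0.3101, 0.2147]
tool_rot: [-0.669, 0.226, -0.222, 0.672]
force: [1.0, -0.7, -0.8]
grip_width: 0.043
```

```bash
python3 - <<'E'
from h import *
s=monitor.observe(); print(s["eef_pos"],s["grip_width"],s["force"])
to((.5144,.3605,.21),Rt(-1))
E
```

```text
[0.50834385 0.31013697 0.21467107] 0.04297769030241817 [ 0.99007795 -0.71988529 -0.76190645]
t 8.18 row [-2.54  0.49  4.39] [-0.002  0.01  -0.006]
```

Emit:
move_arm:
  series:
    - [[-1,0,1.8,0,0,0],[-1.8,0,3.4,0,0,0],[-2.4,0,4.5,0,0,0],[-2.5,0,4.8,0,0,0],[-2.5,0,4.8,0,0,0]]
  jaw: 3.5

```text
time_s: 8.6
eef_pos: [0.5173, 0.3638, 0.2152]
tool_rot: [-0.669, 0.226, -0.222, 0.672]
force: [0.3, 0.3, -1.4]
grip_width: 0.0429
```

```bash
python3 - <<'E'
from h import *
s=monitor.observe(); print(s["eef_pos"],s["grip_width"],s["force"])
to((.5166,.364,.0774),Rt(-1))
im=eyes.camera("scene")[:,:,::-1]
cv2.imwrite("pics/s2.png",cv2.resize(im[100:300,130:330],None,fx=3,fy=3,interpolation=2))
E
```

```text
[0.51733143 0.36384508 0.21518682] 0.04293908237023442 [ 0.34478469  0.33828175 -1.35976782]
t 8.6 row [ 1.000e-02  1.378e+01 -6.000e-02] [-0.002  0.011 -0.006]
```

View pics/s2.png

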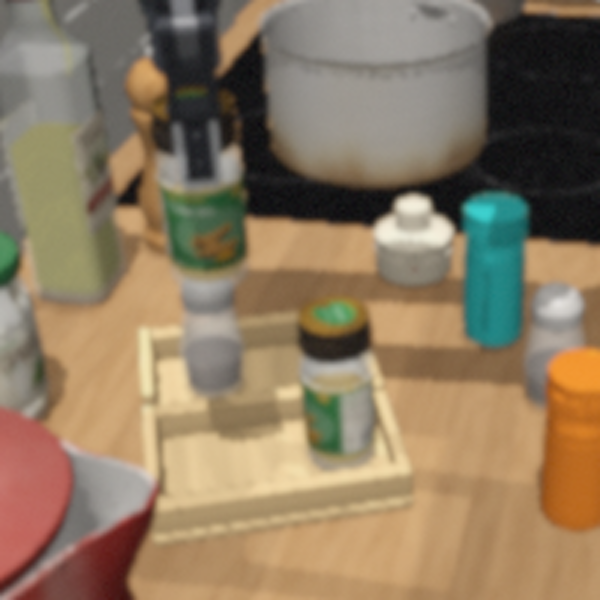

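The old jar stands upright at the lip and the new jar hangs upright over the back half. I lower it.

Emit:
move_arm:
  series:
    - [[0,1.5,0,0,0,0],[0,4,0,0,0,0],[0,7,0,0,0,0],[0,9.5,0,0,0,0],[0,10.8,0,0,0,0]]
  jaw: 3.5

```text
time_s: 9.07
eef_pos: [0.5147, 0.3607, 0.1041]
tool_rot: [0.671, -0.228, 0.222, -0.67]
force: [0.1, -0.2, -1.2]
grip_width: 0.0428
```

```bash
python3 - <<'E'
from h import *
s=monitor.observe(); print(s["eef_pos"],s["grip_width"],s["force"])
to((.5166,.364,.0774),Rt(-1))
E
```

```text
[0.51471525 0.36073806 0.10413052] 0.042789105166744605 [ 0.13104115 -0.15527605 -1.22091373]
t 9.07 row [-0.03  2.67  0.38] [ 0.004  0.009 -0.008]
```

Emit:
move_arm:
  series:
    - [[0,0.8,0.2,0,0,0],[0,1.5,0.3,0,0,0],[0,2.1,0.4,0,0,0],[0,2.5,0.4,0,0,0],[0,2.7,0.4,0,0,0]]
  jaw: 3.5

```text
time_s: 9.48
eef_pos: [0.5174, 0.3641, 0.0773]
tool_rot: [0.671, -0.227, 0.222, -0.67]
force: [0.2, 0.8, -1.5]
grip_width: 0.0424
```

Emit:
move_arm:
  series:
    - [[0,0,0,0,0,0],[0,0,0,0,0,0]]
  jaw: 3.5

```text
time_s: 9.65
eef_pos: [0.5179, 0.3643, 0.078]
tool_rot: [-0.67, 0.227, -0.222, 0.671]
force: [0.3, 0.9, -0.8]
grip_width: 0.0428
```

Emit:
move_arm:
  series:
    - [[0,0.1,0,0,0,0],[0,0.1,0,0,0,0],[0,0.1,0,0,0,0]]
  jaw: 3.5

```text
time_s: 9.9
eef_pos: [0.5181, 0.3645, 0.0773]
tool_rot: [-0.67, 0.227, -0.222, 0.671]
force: [-0.4, -0.4, -2.2]
grip_width: 0.0425
```

Emit:
move_arm:
  series:
    - [[0,0,0,0,0,0],[0,0,0,0,0,0],[0,0,0,0,0,0],[0,0,0,0,0,0]]
  jaw: 7

```text
time_s: 10.23
eef_pos: [0.5182, 0.3646, 0.0776]
tool_rot: [-0.67, 0.227, -0.223, 0.671]
force: [-0.5, 0.7, -1.2]
grip_width: 0.0702
```

Emit:
move_arm:
  series:
    - [[0,-2,0,0,0,0],[0,-5,0,0,0,0],[0,-9,0,0,0,0],[0,-13,0,0,0,0],[0,-13,0,0,0,0]]
  jaw: 7

```text
time_s: 10.65
eef_pos: [0.5234, 0.3667, 0.2163]
tool_rot: [-0.666, 0.223, -0.226, 0.675]
force: [1.3, 0.7, 1.2]
grip_width: 0.0702
```

```bash
python3 - <<'E'
from h import *
ctr=np.array([.53382,.31219]); R=np.array([[np.cos(yaw),-np.sin(yaw)],[np.sin(yaw),np.cos(yaw)]])
s=monitor.observe(); print(s["time_s"],s["eef_pos"],s["grip_width"])
c=eyes.get_calibration("wrist"); im=eyes.camera("wrist")[:,:,::-1].copy()
hsv=cv2.cvtColor(im,cv2.COLOR_BGR2HSV)
m=((hsv[...,0]>35)&(hsv[...,0]<90)&(hsv[...,1]>70)).astype(np.uint8)
k,l,st,ce=cv2.connectedComponentsWithStats(m)
for i in range(1,k):
    if 60<st[i,4]<3000:
        w=ray(c,ce[i],.113); print(st[i,4],ce[i].round(1),w.round(4),((w[:2]-ctr)@R).round(4))
sc=eyes.camera("scene")[:,:,::-1]
cv2.imwrite("pics/f.png",np.hstack([cv2.resize(im,(400,300)),cv2.resize(sc[130:280,130:330],(400,300))]))
E
```

```text
10.65 [0.52341162 0.36672932 0.21634328] 0.07018561071528719
73 [446.9   3.5] [0.7075 0.4137 0.113 ] [ 0.1864 -0.0758]
598 [279.3 214.9] [0.5198 0.3606 0.113 ] [0.0299 0.0407]
300 [276.2 243.8] [0.502  0.3414 0.113 ] [0.0038 0.043 ]
480 [273.7 288.5] [0.4741 0.3083 0.113 ] [-0.0395  0.045 ]
77 [355.7 332.4] [0.5076 0.225  0.113 ] [-0.0851 -0.0324]
```

View pics/f.png

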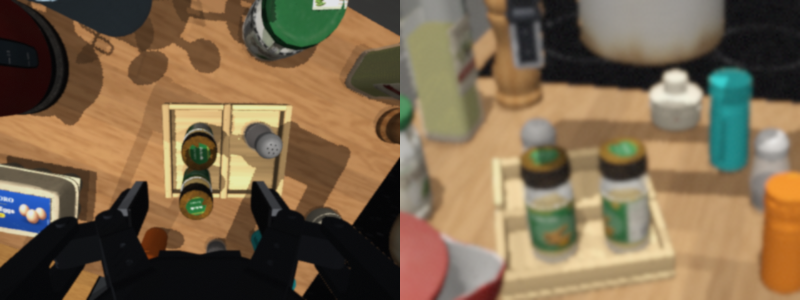

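Emit:
move_arm:
  series:
    - [[0,0,0,0,0,0],[0,0,0,0,0,0],[0,0,0,0,0,0]]

```text
time_s: 11.0
eef_pos: [0.5195, 0.3645, 0.2085]
tool_rot: [-0.669, 0.226, -0.223, 0.672]
force: [0.6, 0.0, -0.5]
grip_width: 0.0701
```

```bash
python3 -c "
from h import *
print(env.finish_job())"
```

```text
the job is handed in; nothing more can be done
None
```

The rack is restocked and the job is handed in at about 11 s of the 51 s allowed. No verdict was reported.

I gripped the old jar by its cap, lifted it about 12 mm, set it down at the front lip and released it. Then I carried the new jar from the worktop and lowered it onto the board behind the old one in the same lane.

**Last checks**
- **Old jar:** in the last wrist picture it sits at rack x = -0.040, y = 0.045 m. The required x range is -0.056 to -0.026.
- **New jar:** it sits at rack x = 0.030, y = 0.041 m. The required x range is -0.014 to 0.056.
- **Standing and release:** both jars look upright in the scene picture. The gripper was open with its tip about 0.21 m above the worktop.
- **Other items:** the shakers and the timer look unmoved. I judged this by eye and did not measure it.

**Disagreements:** the rack position from the top and wrist cameras differed by about 1–3 mm. The two first views of the new jar differed by about 7 mm, which a close look settled before the grasp. No check failed.

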